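# Swap a power unit's transit plug for its bayonet breather cap

### The job

This hydraulic power unit still has the red transit plug in its filler neck: pull the plug out and put it in the blue bin. Then take the black breather cap from its carton, push its lugs down through the neck's notches against the rubber seal, turn it a quarter turn clockwise (seen from above) and let it spring up into its lock, gently and without forcing it. Leave the cap locked and everything released, and do not disturb the other things on the bench.

Things in the scene. Friction and masses are not known exactly. Their poses are not given: they have to be found in the camera images.
- power_unit: fixed hydraulic power unit: grey tank 240 x 380 mm, lid's top at 146 mm, blue motor lying on the lid at its -y end (top 272 mm), filler neck at its +y end. Origin: centre of the footprint on the bench; x across, y along the tank.
- neck (a point): centre of the top of the neck's aluminium ring, axes as power_unit. Ring 65 mm wide, bore 36.4. Two opposite notches for the lugs, cut through to radius 24, 10.6 wide, a yellow tick on the ring's side at each; their line lies within 26 degrees either way of x: differs from unit to unit, not measured. Under the ring, 75 degrees clockwise of the notches, are two lock pockets, with a stop 3 degrees beyond.
- seal_top (a point): centre of the upper face of the free rubber seal on the ring, axes as power_unit. Seal: radius 25 to 30 mm, 6.5 high, yields with 4 N plus 2 N per mm. The ring is 7.5 mm thick between notches and pockets, so the lugs turn only while the cap is held down 5 to 6.5 mm into the seal (14 to 17 N; then its body meets the ring); at the pockets it is 5 mm: let go there, the seal lifts the cap 2.5 mm.
- plug: red plastic plug, loose in the neck, 30 g. Origin: centre of its underside; z up: stem 31 mm wide to z 14, rim 44 wide z 14-19 (lies on the ring at first), pull tab z 19-43, 34 long along its x, 12 thick along its y.
- cap: black breather cap, about 220 g, standing in the carton. Origin: centre of its underside; z up. Stem 33.6 mm wide, z 0-24, tapered to 25 at its foot (z 0-7); two lugs on the stem along +x and -x, out to radius 22.5, 8 wide, z 10-15; body 62 wide, z 24-44; grip bar on top z 44-70, 56 long along x, 20 thick along y, yellow marks at its ends. Half a turn makes no difference.
- carton: open cardboard tray, 150 x 150 x 30 mm high, 4 mm floor and walls, fixed. Origin: centre of its underside.
- bin: blue open-topped picking bin, fixed: 190 mm along x, 150 along y, 4 mm floor and walls; walls 75 mm high, but 40 high at the front (-x) third. Origin: centre of its underside.
- spanner: bystander: steel spanner lying flat, 170 mm long along its x.
- grease_tin: bystander: closed tin, 68 mm wide, 75 high, upright. Origin: centre of its underside.
- adapter: bystander: brass pipe adapter, 32 mm wide, 30 high, upright. Origin: centre of its underside.

How it is judged:
By the outcome, as a careful person would: the job done as asked, in the order asked, and still so for the second after the job is handed in, with the robot touching nothing.
It also fails if it takes over 72 s, if anything falls off the work surface, if the arm or the gripper's body presses on something with over 40 N, if the wrist force passes 120 N, or if a joint passes its speed limit or range.

### The arm

A 6-joint arm with a two-finger parallel gripper is mounted at the origin on the work surface. World frame = base frame: x ahead of the robot, y to its left, z up, the work surface at z = 0. Lengths are in m, angles in rad, forces in N, time in s.
With the tool pointing down it reaches from about 0.375 to 0.975 m from the base axis. Payload 3.8 kg.
Tool frame: the origin (TCP) lies at the very end of the fingers, on their centre line; the grasp point (between the pads) lies 19 mm behind it; z points along the fingers, y is the direction in which the jaws open and shut (so a half turn about z gives the same grasp; the last joint's range is limited). The gripper opens to 85 mm and grips with 20 to 120 N. Pads are 22 mm wide; open, the fingers measure 114 mm over their backs; the gripper's body (76 mm by 85 mm) begins 54 mm behind the grasp point. The pads swing forward as they close: fully open they stand 13 mm farther back than shut.
Start: joints at [1.167, 0.264, 1.604, -0, 1.274, -0.037], TCP at [0.242, 0.63, 0.231] pointing down, gripper open.
Joint ranges: [-2.63, 2.63], [-0.94, 2.18], [0.31, 2.57], [-1.31, 4.45], [0, 2.66], [-2.55, 2.55]. Speed limits (rad/s): [2.57, 2.57, 3.14, 3.14, 3.14, 3.14].

### API

Orientations are given as a rotation vector (axis times angle).
In Python, from workcell import bot, viewer, finish_job gives the robot as it stands.
- The arm moves only by the tool servo_tool, never from a script. Its argument "plan" is a list that holds one entry, the list of rows, each a list of 6 numbers: the shift along the tool's x, y, z in cm, then the turn, a rotation vector about the tool's x, y, z in degrees. A call has 1 to 20 rows; each row is the pose to reach, as a shift and turn from the pose measured when the call began, along the tool's axes at that moment; what a row does not reach only later rows make up. A row lasts 1/12 s, in which the tool goes at most 41.7 mm and 7.16 degrees, less where a joint would pass 70% of its speed; a pose out of reach is approached as far as the arm can. A call with a gripper value outside its range is refused whole. "claw" is the finger opening in cm, from 0 to 8.54, set as the call begins (left out, the last holds). The fingers move at their own pace and stop on an object; "grip_force" is the grip in N (left out, the last holds). Time passes only in rows, so rows that repeat a pose let the fingers close. It gives the time, the measured TCP pose, the force and the opening at its end, in the units of the state.
- bot.read_state(): the state, without advancing time (a new reading comes with each control period).
- viewer.read_camera(name): name is "scene" or "top" or "wrist"; returns a dict with "color" (400x640x3 uint8, red, green, blue), "fx", "fy", "cx", "cy" (pixels), "eye" and "rotation" of the camera in the world; the wrist camera has in their place "T_tool_cam" (4x4, takes a point from camera to tool coordinates, whose origin is the TCP and whose axes are the flange's). Camera axes: x right, y down, z forward; pixel columns grow to the right and rows downward; lengths in m; the calibration is good to about 2 mm. A picture is of the moment at which its call begins: read the wrist's pose just before it. There is no depth.
- finish_job(): hands the job in, once; it reports no verdict.
The state is a dict: "time": time; "q": joint angles; "joint_vel": joint speeds; "joint_torque": joint torques, N m; "tool_pos": TCP position; "tcp_rot": TCP orientation; "wrist_force": force on the tool from outside, world axes, zero at the start; "torque": the same for the moment, N m; "width": opening from 0.0 (shut) to 1.0 (fully open).
Only numpy, scipy, OpenCV 4.12 (cv2) and the standard library are available. Lean on these libraries where they do the work, as an engineer would, in place of code of your own. Each camera call takes 0.05 s, during which the arm holds its last target.

## Working session

There is one attempt and no reset: what is moved stays moved. The work goes in short steps, Python scripts to look and compute and a tool call to move; the robot and the scene stay as the last step left them, time stands still between calls to the robot, and variables do not carry over. Pictures are saved under pics/ and viewed, and the job is handed in when it is done.

Besides the shell and the picture viewer there is one more tool, called after "Emit:" as name(argument=value, ...), one argument or row to a line, values as JSON. servo_tool: Moves the arm, as the interface text tells. Its arguments: {"type":"object","properties":{"plan":{"type":"array"},"claw":{"type":"number"},"grip_force":{"type":"number"}},"required":["plan"]}

```bash
ls; mkdir -p pics; cat > h.py <<'E'
import numpy as np, cv2
from scipy.spatial.transform import Rotation as R
from workcell import bot, viewer
def snap(name,fn):
    s=bot.read_state(); im=viewer.read_camera(name)
    cv2.imwrite('pics/'+fn+'.png',im['color'][:,:,::-1])
    if 'eye' in im:
        E=np.array(im['eye']);Q=np.array(im['rotation'])
    else:
        T=np.array(im['T_tool_cam']);Rt=R.from_rotvec(s['tcp_rot']).as_matrix()
        E=Rt@T[:3,3]+np.array(s['tool_pos']);Q=Rt@T[:3,:3]
    np.savez('pics/'+fn+'.npz',E=E,Q=Q,k=np.array([im['fx'],im['fy'],im['cx'],im['cy']]))
    return im
def load(fn):
    d=np.load('pics/'+fn+'.npz');return d['E'],d['Q'],d['k']
def ray(fn,u,v):
    E,Q,k=load(fn);d=Q@np.array([(u-k[2])/k[0],(v-k[3])/k[1],1.]);return E,d/np.linalg.norm(d)
def atz(fn,u,v,z):
    E,d=ray(fn,u,v);return E+d*(z-E[2])/d[2]
def proj(fn,p):
    E,Q,k=load(fn);c=Q.T@(np.array(p)-E);return np.array([k[0]*c[0]/c[2]+k[2],k[1]*c[1]/c[2]+k[3]])
def tri(*obs):
    A=np.zeros((3,3));b=np.zeros(3)
    for f,u,v in obs:
        E,d=ray(f,u,v);P=np.eye(3)-np.outer(d,d);A+=P;b+=P@E
    return np.linalg.solve(A,b)
def crop(fn,u0,v0,u1,v1,s,out):
    im=cv2.imread('pics/'+fn+'.png')[v0:v1,u0:u1]
    cv2.imwrite('pics/'+out+'.png',cv2.resize(im,None,fx=s,fy=s,interpolation=cv2.INTER_CUBIC))
def st():
    s=bot.read_state();print({k:np.round(s[k],4).tolist() for k in s})
    return s
def rel(p,yaw=None):
    s=bot.read_state();Rt=R.from_rotvec(s['tcp_rot'])
    print('shift cm',np.round(Rt.inv().apply(np.array(p)-s['tool_pos'])*100,2), 'tool y dir deg',np.degrees(np.arctan2(*Rt.as_matrix()[1::-1,1])).round(2),'z',Rt.as_matrix()[:,2].round(4))
E
python3 - <<'E'
from h import *
s=st()
for n in('scene','top','wrist'):
    im=snap(n,n+'0');print(n,im['fx'],load(n+'0')[0],load(n+'0')[1].round(3).tolist())
E
```

```text
pics
{'time': 0.0, 'q': [1.1671, 0.2647, 1.6054, -0.0, 1.2737, -0.0369], 'joint_vel': [0.0006, -0.0006, -0.0008, 0.0001, -0.0008, -0.0005], 'joint_torque': [0.0018, -51.5088, -36.7327, 0.0002, 0.0123, -0.0], 'tool_pos': [0.2418, 0.6294, 0.23], 'tcp_rot': [-0.5728, -3.0884, 0.0034], 'wrist_force': [-0.3996, -0.321, 0.1118], 'torque': [0.0051, -0.0139, -0.0513], 'width': 1.0018}
scene 475.0814740158439 [1.22717453 0.5182485  1.02053351] [-1.23, -2.29, 0.928]
top 397.40205859680606 [0.39557958 0.07014447 0.99607913] [-2.207, 2.156, -0.123]
wrist 321.16252648833756 [0.17913036 0.65435875 0.37339013] [[0.359, 0.899, 0.25], [0.933, -0.346, -0.097], [-0.0, 0.268, -0.963]]
```

```bash
sed -i "s/Q=np.array(im\['rotation'\])/Q=np.array(im['rotation']);Q=R.from_rotvec(Q).as_matrix() if Q.ndim==1 else Q/" h.py
python3 - <<'E'
from h import *
for n in('scene','top'):
    d=dict(np.load('pics/'+n+'0.npz'));d['Q']=R.from_rotvec(d['Q']).as_matrix();np.savez('pics/'+n+'0.npz',**d)
E
```

```text
(no output)
```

View pics/scene0.png

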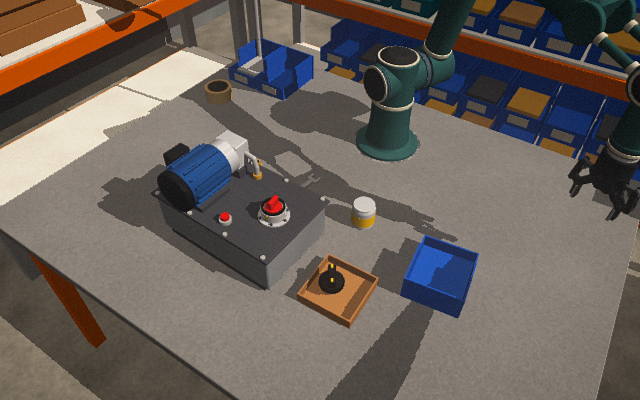

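View pics/top0.png

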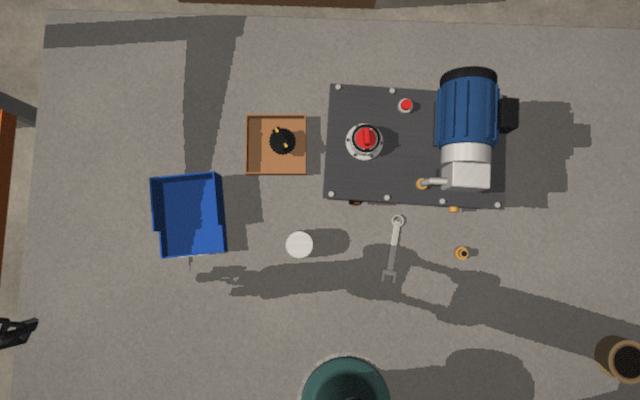

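View pics/wrist0.png

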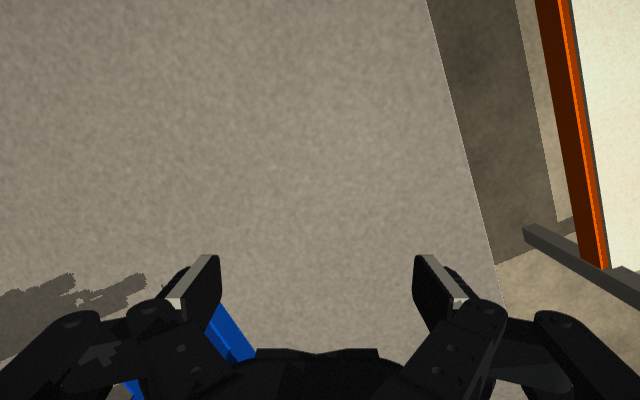

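```bash
python3 - <<'E'
from h import *
crop('top0',310,75,460,215,5,'c1');crop('top0',140,100,320,265,4,'c2')
crop('scene0',220,170,340,300,5,'c3');crop('scene0',290,230,490,330,4,'c4')
E
```

```text
(no output)
```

View pics/c1.png

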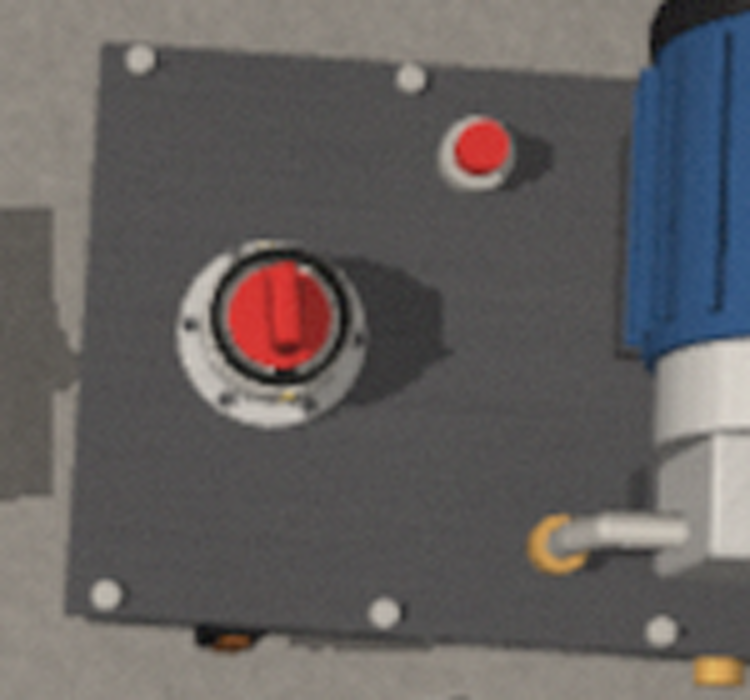

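View pics/c2.png

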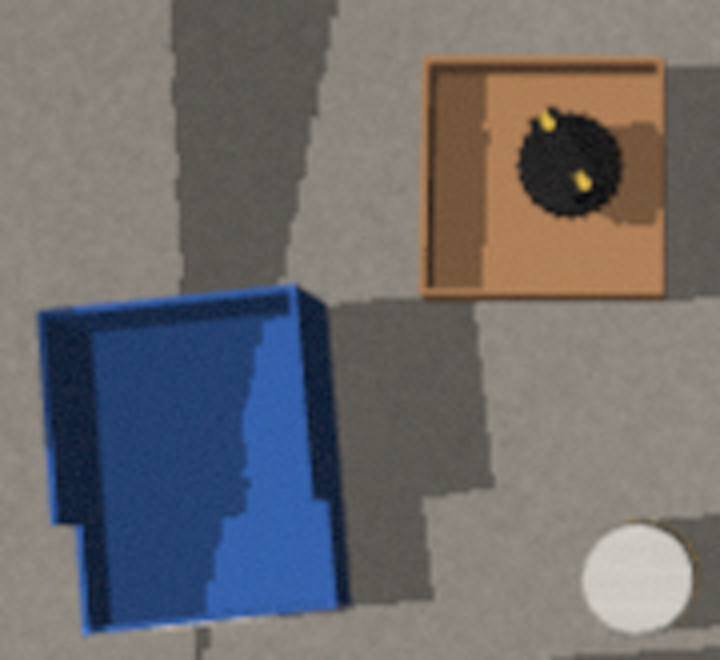

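View pics/c3.png

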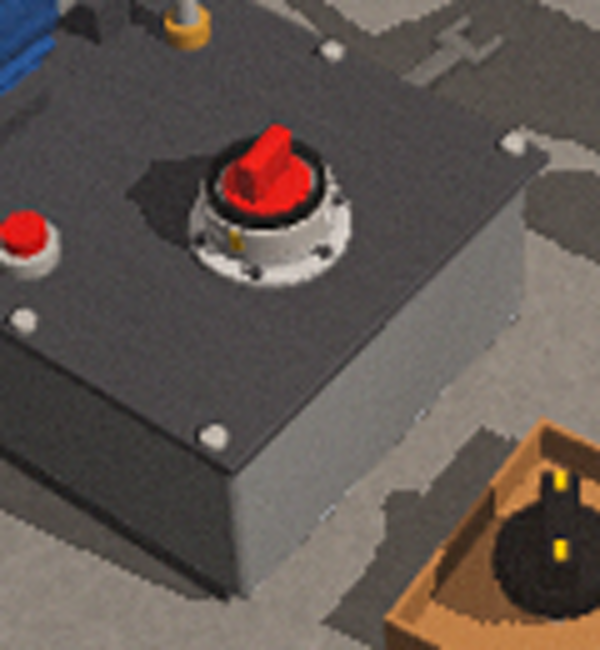

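View pics/c4.png

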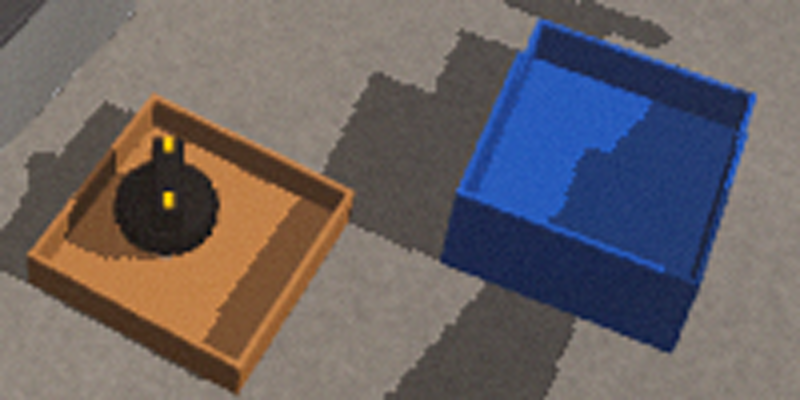

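```bash
python3 - <<'E'
from h import *
T=lambda u,v:('top0',310+u/5,75+v/5);S=lambda u,v:('scene0',220+u/5,170+v/5);T2=lambda u,v:('top0',140+u/4,100+v/4)
print('seal',tri(T(281,316),S(265,181)))
print('plug tab top',tri(T(281,266),S(284,132)),tri(T(287,345),S(245,180)))
print('yellow tick -x?',atz(*T(290,397),.165),'tick',atz(*S(236,240),.17))
print('marks',tri(T2(547,118),S(560,549)),tri(T2(585,181),S(560,480)))
print('mark xy at z .07',atz(*T2(547,120),.067),atz(*T2(584,181),.067), 'body',atz(*T2(570,163),.048))
print('lid',[atz(*T(u,v),.146) for u,v in((102,44),(67,613))])
print('carton',[atz(*T2(u,v),.03) for u,v in((424,59),(664,59),(664,297),(422,297))])
print('bin',[atz(*T2(u,v),z) for u,v,z in((39,312,.075),(295,288,.075),(345,606,.04),(86,632,.04))])
rel([.7,.0,.2])
E
```

```text
seal [ 0.6015635  -0.02110773  0.17662132]
plug tab top [ 0.60691171 -0.01000336  0.22330735] [ 0.59551586 -0.03101919  0.16445717]
yellow tick -x? [ 0.56963563 -0.02698056  0.165     ] tick [ 0.63627146 -0.01233067  0.17      ]
marks [0.64254154 0.18041071 0.07272482] [0.60582082 0.1570934  0.06997877]
mark xy at z .07 [0.64342489 0.18000839 0.067     ] [0.6070903  0.15684265 0.067     ] body [0.62228178 0.16743894 0.048     ]
lid [array([0.72974955, 0.05604007, 0.146     ]), array([0.47688024, 0.06560756, 0.146     ])]
carton [array([0.68981878, 0.26180666, 0.03      ]), array([0.69401871, 0.11311382, 0.03      ]), array([0.54448069, 0.10900753, 0.03      ]), array([0.54075123, 0.25682081, 0.03      ])]
bin [array([0.51963066, 0.4688941 , 0.075     ]), array([0.53742207, 0.32200865, 0.075     ]), array([0.35291421, 0.2926825 , 0.04      ]), array([0.33442048, 0.44427943, 0.04      ])]
shift cm [-65.35 -42.33   3.09] tool y dir deg 68.98 z [-7.0e-04 -1.6e-03 -1.0e+00]
```

```bash
python3 - <<'E'
from h import *
rel([.602,-.021,.35])
E
```

```text
shift cm [-56.95 -47.84 -11.9 ] tool y dir deg 68.98 z [-7.0e-04 -1.6e-03 -1.0e+00]
```

Emit:
servo_tool(
  plan=[
    [[-57, -47.8, -11.9, 0, 0, -21], [-57, -47.8, -11.9, 0, 0, -21], [-57, -47.8, -11.9, 0, 0, -21], [-57, -47.8, -11.9, 0, 0, -21], [-57, -47.8, -11.9, 0, 0, -21], [-57, -47.8, -11.9, 0, 0, -21], [-57, -47.8, -11.9, 0, 0, -21], [-57, -47.8, -11.9, 0, 0, -21], [-57, -47.8, -11.9, 0, 0, -21], [-57, -47.8, -11.9, 0, 0, -21], [-57, -47.8, -11.9, 0, 0, -21], [-57, -47.8, -11.9, 0, 0, -21], [-57, -47.8, -11.9, 0, 0, -21], [-57, -47.8, -11.9, 0, 0, -21], [-57, -47.8, -11.9, 0, 0, -21], [-57, -47.8, -11.9, 0, 0, -21], [-57, -47.8, -11.9, 0, 0, -21], [-57, -47.8, -11.9, 0, 0, -21], [-57, -47.8, -11.9, 0, 0, -21], [-57, -47.8, -11.9, 0, 0, -21]],
  ],
  claw=8.5,
  grip_force=30,
)

```text
time: 1.82
tool_pos: [0.6034, -0.0233, 0.3496]
tcp_rot: [-0.007, -3.14, 0.003]
wrist_force: [0.3, -0.0, 0.3]
width: 0.993
```

```bash
python3 - <<'E'
from h import *
st();snap('wrist','w1');rel([.602,-.021,.35]);crop('w1',200,80,440,280,3.3,'w1c')
E
```

```text
{'time': 1.8167, 'q': [-0.0788, 0.0806, 1.6024, -0.0018, 1.4596, -1.645], 'joint_vel': [0.0509, -0.0245, 0.0391, 0.0229, 0.0125, 0.016], 'joint_torque': [-1.515, -42.5161, -38.9869, -0.2832, -0.1222, -0.1292], 'tool_pos': [0.6034, -0.0233, 0.3496], 'tcp_rot': [-0.0068, -3.1404, 0.0027], 'wrist_force': [0.3199, -0.0036, 0.2774], 'torque': [-0.0273, -0.0143, -0.0449], 'width': 0.9929}
shift cm [ 0.06  0.06 -0.06] tool y dir deg 89.86 z [-2.e-03 -9.e-04 -1.e+00]
```

View pics/w1c.png

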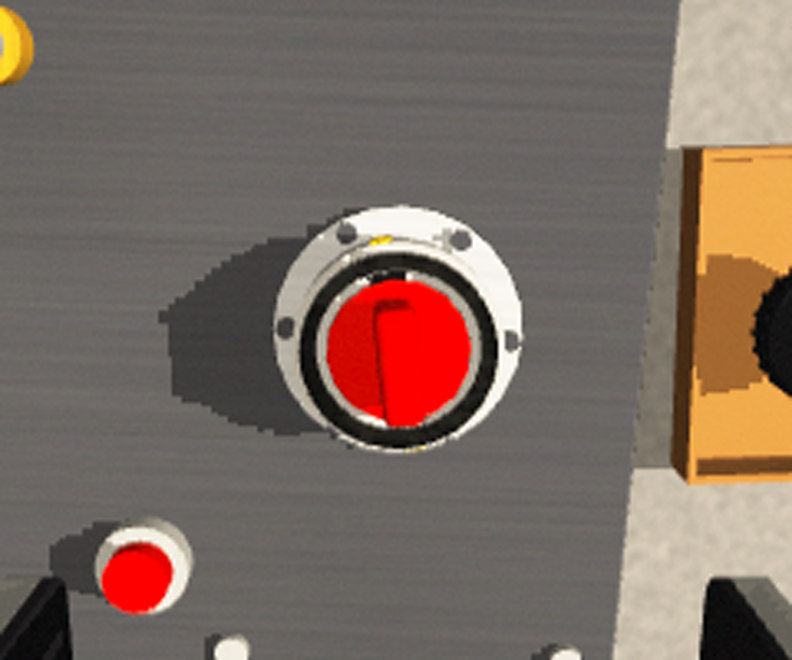

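```bash
python3 - <<'E'
from h import *
W=lambda u,v:('w1',200+u/3.3,80+v/3.3)
T=lambda u,v:('top0',310+u/5,75+v/5);S=lambda u,v:('scene0',220+u/5,170+v/5)
print(tri(W(399,349),S(265,181)),tri(W(399,349),T(281,316)),tri(W(399,349),T(281,316),S(265,181)))
for z in(.17,.175,.18):print(z,atz(*W(399,349),z),proj('scene0',atz(*W(399,349),z))*5-[1100,850],[np.linalg.norm(atz(*W(300,349),z)-atz(*W(498,349),z)),np.linalg.norm(atz(*W(399,250),z)-atz(*W(399,448),z))])
p=atz(*W(399,349),.175)
print('tab', atz(*W(392,305),.2),atz(*W(408,425),.2))
a,b=atz(*W(382,240),.165),atz(*W(417,449),.165);print(a,b,np.degrees(np.arctan2(*(b-a)[1::-1])))
E
python3 -c "
from h import *
crop('w1',280,140,370,225,8,'w1d')"
```

```text
[ 0.60369854 -0.01862304  0.17975282] [ 0.59904249 -0.01908594  0.19357357] [ 0.60261391 -0.01979584  0.17839467]
0.17 [ 0.60568178 -0.01833944  0.17      ] [264.53531109 197.38231455] [np.float64(0.06161827965388877), np.float64(0.06295726008349477)]
0.175 [ 0.60460699 -0.01840323  0.175     ] [265.17891352 189.01507371] [np.float64(0.06066450785840028), np.float64(0.061982762591416836)]
0.18 [ 0.60353221 -0.01846701  0.18      ] [265.82569067 180.60655958] [np.float64(0.05971073606291178), np.float64(0.06100826509933891)]
tab [ 0.58668229 -0.0206581   0.2       ] [ 0.62159022 -0.01616283  0.2       ]
[ 0.57251822 -0.02345222  0.165     ] [ 0.63990653 -0.01248459  0.165     ] 9.243992201800369
```

View pics/w1d.png

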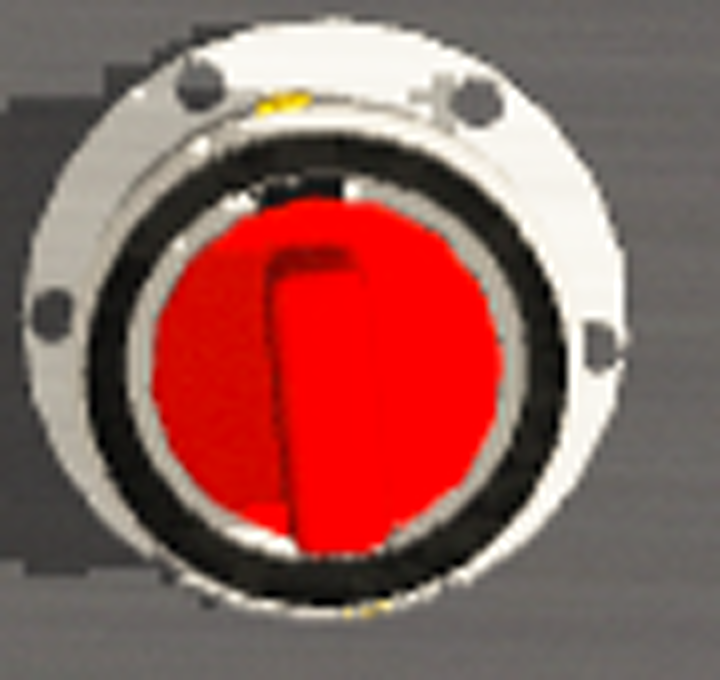

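```bash
python3 - <<'E'
from h import *
rel([.604,-.0187,.182]);st()
E
```

```text
shift cm [-0.18  0.3  16.74] tool y dir deg 89.86 z [-2.e-03 -9.e-04 -1.e+00]
{'time': 1.8667, 'q': [-0.0765, 0.0795, 1.604, -0.0011, 1.46, -1.6446], 'joint_vel': [0.037, -0.0182, 0.0256, 0.0069, 0.0039, 0.0018], 'joint_torque': [-1.3229, -42.4604, -38.9356, -0.1851, -0.0912, -0.0407], 'tool_pos': [0.6026, -0.0216, 0.3494], 'tcp_rot': [-0.004, -3.1396, 0.0015], 'wrist_force': [-0.2677, 0.6124, 0.3978], 'torque': [0.0397, 0.0343, -0.0067], 'width': 0.9985}
```

Emit:
servo_tool(
  plan=[
    [[-0.2, 0.3, 4, 0, 0, -5], [-0.2, 0.3, 8, 0, 0, -6], [-0.2, 0.3, 12, 0, 0, -6], [-0.2, 0.3, 14, 0, 0, -6], [-0.2, 0.3, 15.5, 0, 0, -6], [-0.2, 0.3, 16.4, 0, 0, -6], [-0.2, 0.3, 16.7, 0, 0, -6], [-0.2, 0.3, 16.7, 0, 0, -6], [-0.2, 0.3, 16.7, 0, 0, -6], [-0.2, 0.3, 16.7, 0, 0, -6]],
  ],
  claw=4.5,
)

```text
time: 2.7
tool_pos: [0.6054, -0.0185, 0.1843]
tcp_rot: [-0.161, 3.136, -0.002]
wrist_force: [-0.6, -0.5, 0.5]
width: 0.524
```

```bash
python3 - <<'E'
from h import *
st();snap('wrist','w2');rel([.604,-.0187,.182])
E
```

```text
{'time': 2.7, 'q': [-0.071, 0.1668, 1.8096, -0.0012, 1.1638, -1.744], 'joint_vel': [-0.0045, -0.0006, -0.0007, -0.0014, 0.0004, 0.0007], 'joint_torque': [0.134, -44.186, -34.8082, 0.0044, 0.0241, 0.0013], 'tool_pos': [0.6054, -0.0185, 0.1843], 'tcp_rot': [-0.1611, 3.1363, -0.0019], 'wrist_force': [-0.5587, -0.4785, 0.4575], 'torque': [0.0014, -0.0337, -0.0325], 'width': 0.524}
shift cm [0.14 0.   0.22] tool y dir deg 95.87 z [ 0.0011 -0.0011 -1.    ]
```

View pics/w2.png

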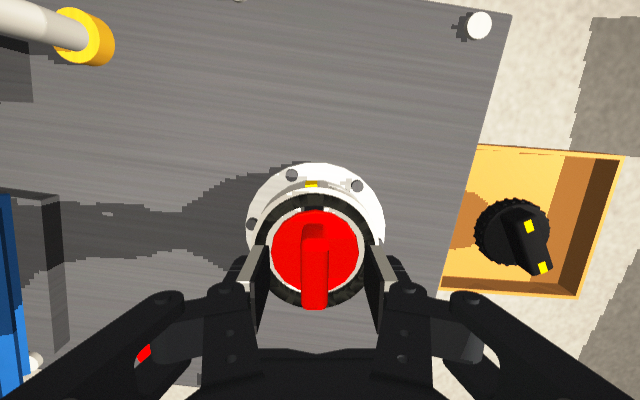

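Emit:
servo_tool(
  plan=[
    [[0, 0, 0.1, 0, 0, 0], [0, 0, 0.1, 0, 0, 0], [0, 0, 0.1, 0, 0, 0], [0, 0, 0.1, 0, 0, 0], [0, 0, 0.1, 0, 0, 0], [0, 0, 0.1, 0, 0, 0]],
  ],
  claw=0,
  grip_force=40,
)

```text
time: 3.25
tool_pos: [0.606, -0.0188, 0.1841]
tcp_rot: [-0.16, 3.135, -0.002]
wrist_force: [0.7, 0.7, 4.3]
width: 0.127
```

```bash
python3 - <<'E'
from h import *
st();snap('wrist','w3')
T2=lambda u,v:('top0',140+u/4,100+v/4)
rel([.435,.38,.3])
E
```

```text
{'time': 3.25, 'q': [-0.0715, 0.1671, 1.8096, -0.0012, 1.1621, -1.7441], 'joint_vel': [-0.0004, 0.0012, -0.0007, -0.0023, -0.0005, -0.0004], 'joint_torque': [0.1027, -41.921, -32.9859, 0.0042, -0.0725, -0.0074], 'tool_pos': [0.606, -0.0188, 0.1841], 'tcp_rot': [-0.1605, 3.1349, -0.0022], 'wrist_force': [0.7047, 0.6614, 4.2977], 'torque': [0.0294, 0.0319, -0.0335], 'width': 0.1272}
shift cm [ 12.91  41.4  -11.69] tool y dir deg 95.86 z [ 0.0027 -0.0013 -1.    ]
```

View pics/w3.png

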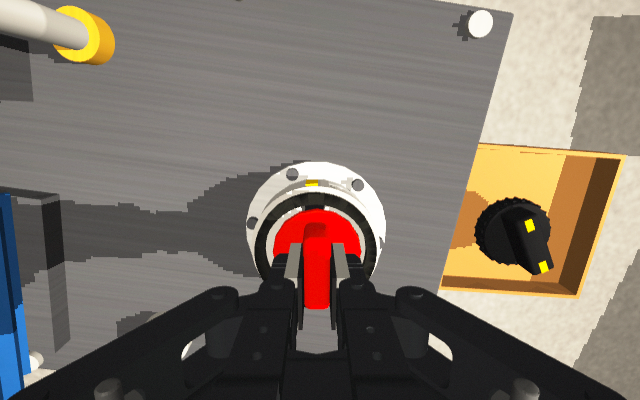

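Emit:
servo_tool(
  plan=[
    [[0, 0, -1, 0, 0, 0], [0, 0, -2, 0, 0, 0], [0, 0, -4, 0, 0, 0], [0, 0, -7, 0, 0, 0], [0, 0, -10, 0, 0, 0], [2, 6, -10, 0, 0, 0], [3.2, 10.2, -10, 0, 0, 0], [4.5, 14.4, -10, 0, 0, 0], [5.8, 18.6, -10, 0, 0, 0], [7.1, 22.8, -10, 0, 0, 0], [8.4, 27, -10, 0, 0, 0], [9.7, 31.2, -10, 0, 0, 0], [11, 35.4, -10, 0, 0, 0], [12.3, 39.5, -9, 0, 0, 0], [12.9, 41.4, -8, 0, 0, 0], [12.9, 41.4, -6, 0, 0, 0], [12.9, 41.4, -6, 0, 0, 0], [12.9, 41.4, -6, 0, 0, 0]],
  ],
)

```text
time: 4.8
tool_pos: [0.4335, 0.3801, 0.2416]
tcp_rot: [0.165, -3.137, 0.006]
wrist_force: [0.5, 0.3, 0.2]
width: 0.131
```

```bash
python3 - <<'E'
from h import *
st();snap('wrist','w4');rel([.436,.381,.048])
E
```

```text
{'time': 4.8, 'q': [0.6786, 0.0741, 1.8049, -0.0033, 1.2653, -0.9964], 'joint_vel': [-0.0388, -0.0265, -0.0316, -0.0103, 0.0025, -0.0039], 'joint_torque': [1.1865, -40.0891, -36.2062, 0.1668, -0.0746, 0.0562], 'tool_pos': [0.4335, 0.3801, 0.2416], 'tcp_rot': [0.1651, -3.137, 0.0064], 'wrist_force': [0.5447, 0.3051, 0.2428], 'torque': [0.0103, 0.0225, -0.0094], 'width': 0.1312}
shift cm [-0.09  0.16 19.5 ] tool y dir deg 95.94 z [ 0.0021 -0.0026 -1.    ]
```

View pics/w4.png

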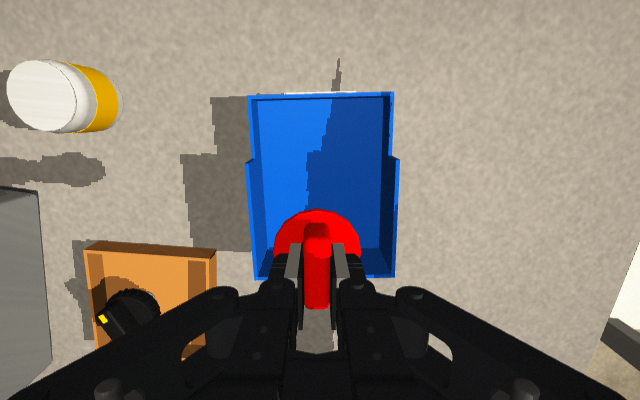

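Emit:
servo_tool(
  plan=[
    [[0, 0.2, 4, 0, 0, 0], [0, 0.2, 8, 0, 0, 0], [0, 0.2, 12, 0, 0, 0], [0, 0.2, 15, 0, 0, 0], [0, 0.2, 17.5, 0, 0, 0], [0, 0.2, 19, 0, 0, 0], [0, 0.2, 19.4, 0, 0, 0], [0, 0.2, 19.4, 0, 0, 0], [0, 0.2, 19.4, 0, 0, 0]],
  ],
)

```text
time: 5.6
tool_pos: [0.4368, 0.3815, 0.0509]
tcp_rot: [-0.16, 3.133, -0.002]
wrist_force: [-0.6, -1.0, -0.2]
width: 0.132
```

Emit:
servo_tool(
  plan=[
    [[0, 0, 0, 0, 0, 0], [0, 0, 0, 0, 0, 0], [0, 0, 0, 0, 0, 0], [0, 0, 0, 0, 0, 0], [0, 0, 0, 0, 0, 0]],
  ],
  claw=4.5,
)

```text
time: 6.02
tool_pos: [0.437, 0.3818, 0.0515]
tcp_rot: [-0.161, 3.132, -0.001]
wrist_force: [-0.8, -0.2, -0.4]
width: 0.526
```

Emit:
servo_tool(
  plan=[
    [[0, 0, -3, 0, 0, 0], [0, 0, -7, 0, 0, 0], [0, 0, -11, 0, 0, 0], [0, 0, -15, 0, 0, 0], [0, 0, -18, 0, 0, 0], [0, 0, -18, 0, 0, 0], [0, 0, -18, 0, 0, 0]],
  ],
)

```text
time: 6.6
tool_pos: [0.4374, 0.3831, 0.2349]
tcp_rot: [-0.161, 3.127, 0.005]
wrist_force: [-1.2, -0.2, -0.7]
width: 0.529
```

```bash
python3 - <<'E'
from h import *
st();snap('wrist','w5');rel([.6245,.1685,.25]);snap('top','top1');crop('top1',140,75,440,265,2.6,'t1c')
E
```

```text
{'time': 6.6, 'q': [0.6786, 0.0793, 1.8118, -0.0037, 1.2404, -0.9937], 'joint_vel': [-0.0014, 0.0409, 0.0712, 0.0028, -0.0063, 0.0014], 'joint_torque': [0.0031, -43.0194, -38.4451, -0.0188, -0.0366, -0.0001], 'tool_pos': [0.4374, 0.3831, 0.2349], 'tcp_rot': [-0.1607, 3.1273, 0.0047], 'wrist_force': [-1.1647, -0.2492, -0.6575], 'torque': [-0.0192, 0.0223, 0.0116], 'width': 0.5291}
shift cm [-16.55 -23.18  -1.68] tool y dir deg 95.88 z [ 6.2e-03  6.0e-04 -1.0e+00]
```

View pics/w5.png

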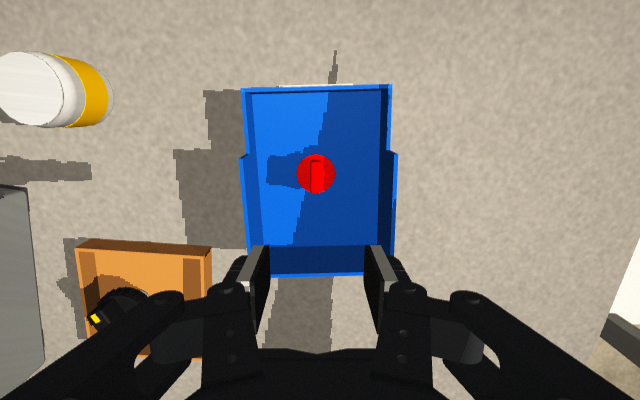

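View pics/t1c.png

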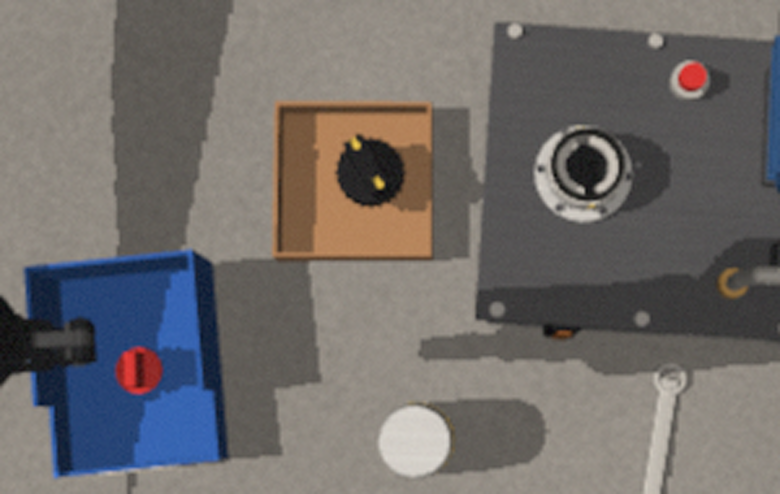

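```bash
cat >> h.py <<'E'
def goal(p,yd):
    s=bot.read_state();Rt=R.from_rotvec(s['tcp_rot'])
    a=np.radians(yd);y=np.array([np.cos(a),np.sin(a),0]);z=np.array([0,0,-1.]);x=np.cross(y,z)
    G=R.from_matrix(np.c_[x,y,z])
    print('pos',np.round(s['tool_pos'],4),'shift cm',np.round(Rt.inv().apply(np.array(p)-s['tool_pos'])*100,2),'turn deg',np.degrees((Rt.inv()*G).as_rotvec()).round(2),'ydir',np.degrees(np.arctan2(*Rt.as_matrix()[1::-1,1])).round(2),'t',s['time'])
E
python3 - <<'E'
from h import *
goal([.604,-.0187,.30],90)
E
```

```text
pos [0.4354 0.3814 0.2304] shift cm [-12.7  -41.54  -6.83] turn deg [-0.1   0.21  5.88] ydir 95.88 t 6.7
```

Emit:
servo_tool(
  plan=[
    [[-1.3, -4, -4, 0, 0, 0], [-2.5, -8, -6.8, 0, 0, 0], [-12.7, -41.5, -6.8, 0, 0.2, 5.9], [-12.7, -41.5, -6.8, 0, 0.2, 5.9], [-12.7, -41.5, -6.8, 0, 0.2, 5.9], [-12.7, -41.5, -6.8, 0, 0.2, 5.9], [-12.7, -41.5, -6.8, 0, 0.2, 5.9], [-12.7, -41.5, -6.8, 0, 0.2, 5.9], [-12.7, -41.5, -6.8, 0, 0.2, 5.9], [-12.7, -41.5, -6.8, 0, 0.2, 5.9], [-12.7, -41.5, -6.8, 0, 0.2, 5.9], [-12.7, -41.5, -6.8, 0, 0.2, 5.9], [-12.7, -41.5, -6.8, 0, 0.2, 5.9], [-12.7, -41.5, -6.8, 0, 0.2, 5.9], [-12.7, -41.5, -6.8, 0, 0.2, 5.9], [-12.7, -41.5, -6.8, 0, 0.2, 5.9], [-12.7, -41.5, -6.8, 0, 0.2, 5.9], [-12.7, -41.5, -6.8, 0, 0.2, 5.9]],
  ],
  claw=7.5,
)

```text
time: 8.2
tool_pos: [0.6037, -0.0171, 0.2997]
tcp_rot: [-0.002, 3.141, -0.002]
wrist_force: [0.8, -1.1, 0.2]
width: 0.879
```

```bash
python3 - <<'E'
from h import *
snap('wrist','w6');goal([.604,-.0187,.30],90);crop('w6',270,130,370,230,7,'w6c')
E
```

```text
pos [ 0.6038 -0.0173  0.2999] shift cm [-0.02 -0.14 -0.01] turn deg [-0.09  0.04  0.06] ydir 90.06 t 8.25
```

View pics/w6c.png

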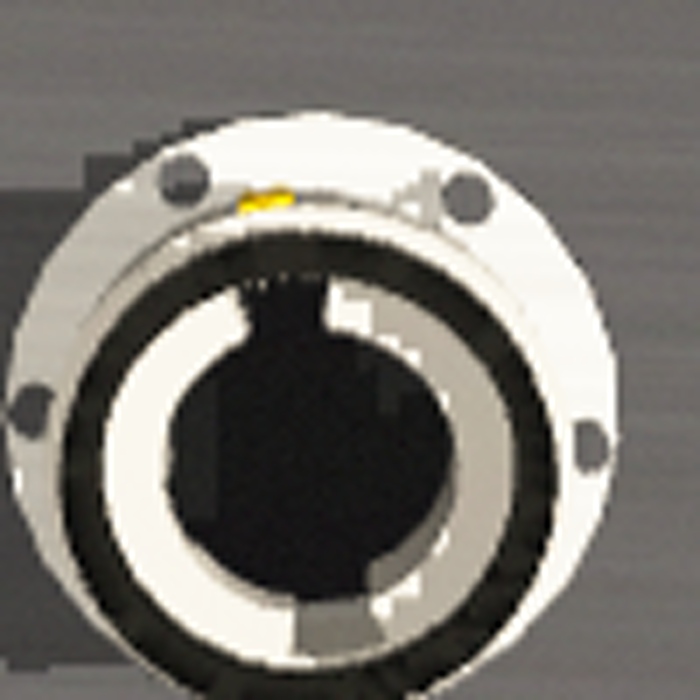

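```bash
python3 - <<'E'
from h import *
W=lambda u,v:('w6',270+u/7,130+v/7)
for r in(.170,.1725,.175):
  a,b=atz(*W(287,300),r),atz(*W(337.5,629),r)
  L,Rr,U,D=[atz(*W(*q),r) for q in((168,465),(453,465),(308,332),(310,605))]
  sl=(atz(*W(60,475),r+.0065)+atz(*W(558,475),r+.0065))/2
  su=atz(*W(308,233),r+.0065)
  print(r,'notch mid',(a+b)/2,'ang',np.degrees(np.arctan2(*(b-a)[1::-1])),'bore',(L+Rr)/2,(U+D)/2,np.linalg.norm(L-Rr),np.linalg.norm(U-D),'seal',sl,su[0]+.03, np.linalg.norm(atz(*W(60,475),r+.0065)-atz(*W(558,475),r+.0065)))
p=proj('w6',[.604,-.0187,.1725]);print((p-[270,130])*7)
E
```

```text
0.17 notch mid [ 0.60541137 -0.01829284  0.17      ] ang 8.416410145101024 bore [ 0.60504567 -0.01857565  0.17      ] [ 0.60579436 -0.01876233  0.17      ] 0.035677330141064535 0.03526873635906649 seal [ 0.60467214 -0.01871698  0.1765    ] 0.6049987087498682 0.06093231179272806
0.1725 notch mid [ 0.60477922 -0.01827862  0.1725    ] ang 8.41641014510101 bore [ 0.60441687 -0.01855884  0.1725    ] [ 0.60515871 -0.01874382  0.1725    ] 0.03535063825571643 0.03494578590483035 seal [ 0.60403151 -0.01869844  0.179     ] 0.6046364209347508 0.060360756402845966
0.175 notch mid [ 0.60414707 -0.01826441  0.175     ] ang 8.416410145101018 bore [ 0.60378808 -0.01854204  0.175     ] [ 0.60452305 -0.0187253   0.175     ] 0.03502394637036832 0.03462283545059422 seal [ 0.60339088 -0.0186799   0.1815    ] 0.6042741331196335 0.05978920101296386
[309.35752873 461.7375718 ]
```

```bash
python3 - <<'E'
from h import *
goal([.624,.168,.20],122.5)
E
```

```text
pos [ 0.6038 -0.0173  0.2999] shift cm [-2.03 18.55  9.96] turn deg [-1.000e-01  1.000e-02 -3.244e+01] ydir 90.06 t 8.25
```

Emit:
servo_tool(
  plan=[
    [[-0.4, 4, 0, 0, 0, -7], [-0.8, 8, 0, 0, 0, -14], [-1.2, 12, 1, 0, 0, -21], [-1.6, 15.5, 3, 0, 0, -28], [-2, 18.5, 6, -0.1, 0, -32.4], [-2, 18.5, 9, -0.1, 0, -32.4], [-2, 18.5, 10, -0.1, 0, -32.4], [-2, 18.5, 10, -0.1, 0, -32.4], [-2, 18.5, 10, -0.1, 0, -32.4], [-2, 18.5, 10, -0.1, 0, -32.4], [-2, 18.5, 10, -0.1, 0, -32.4]],
  ],
)

```text
time: 9.17
tool_pos: [0.6254, 0.1669, 0.2026]
tcp_rot: [-0.875, 3.013, -0.001]
wrist_force: [-0.4, -0.2, 1.4]
width: 0.879
```

```bash
python3 - <<'E'
from h import *
snap('wrist','w7');goal([.624,.168,.20],122.5);crop('w7',240,100,400,260,4.5,'w7c')
E
```

```text
pos [0.6253 0.1669 0.2025] shift cm [0.05 0.16 0.24] turn deg [-0.09  0.25 -0.12] ydir 122.38 t 9.2167
```

View pics/w7c.png

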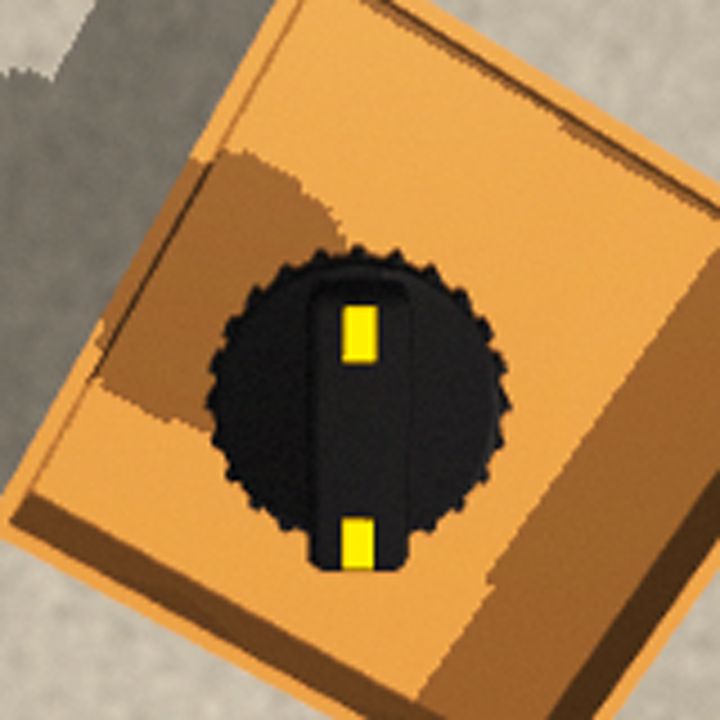

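```bash
python3 - <<'E'
from h import *
W=lambda u,v:('w7',240+u/4.5,100+v/4.5)
a,b=atz(*W(360,306),.074),atz(*W(358.5,570),.074);c=(a+b)/2
print(a,b,c,np.linalg.norm(a-b),np.degrees(np.arctan2(*(a-b)[1::-1])))
goal([c[0],c[1],.051],122.4)
E
```

```text
[0.60420897 0.15701455 0.074     ] [0.64903249 0.1852222  0.074     ] [0.62662073 0.17111837 0.074     ] 0.0529605465627697 -147.81759939959272
pos [0.6253 0.1669 0.2025] shift cm [-0.27  0.31 15.15] turn deg [-0.09  0.25 -0.02] ydir 122.38 t 9.2167
```

```bash
python3 - <<'E'
from h import *
W=lambda u,v:('w7',240+u/4.5,100+v/4.5)
c=np.array([.6266,.1711,0]);d=np.array([np.cos(np.radians(32.2)),np.sin(np.radians(32.2)),0])
for z in(.048,.074):
  for t in(-.031,-.028,0,.028,.031):
    print(z,t,(proj('w7',c+t*d+[0,0,z])-[240,100])*4.5)
print(atz(*W(205,405),.038),atz(*W(512,405),.038),(atz(*W(205,405),.038)+atz(*W(512,405),.038))/2, atz(*W(358,248),.048))
E
python3 -c "
from h import *
crop('w7',300,150,340,235,9,'w7d')"
```

```text
0.048 -0.031 [358.80015832 263.37865674]
0.048 -0.028 [358.72584143 277.94306501]
0.048 0 [358.05144154 410.11000375]
0.048 0.028 [357.40998242 535.82130542]
0.048 0.031 [357.34310813 548.92713438]
0.074 -0.031 [360.06171384 282.02471167]
0.074 -0.028 [359.97680108 297.86721312]
0.074 0 [359.20820451 441.26724966]
0.074 0.028 [358.48040596 577.05544025]
0.074 0.031 [358.40471239 591.17788372]
[0.64548802 0.143597   0.038     ] [0.60961618 0.20024779 0.038     ] [0.6275521  0.17192239 0.038     ] [0.59779901 0.15275012 0.048     ]
```

View pics/w7d.png

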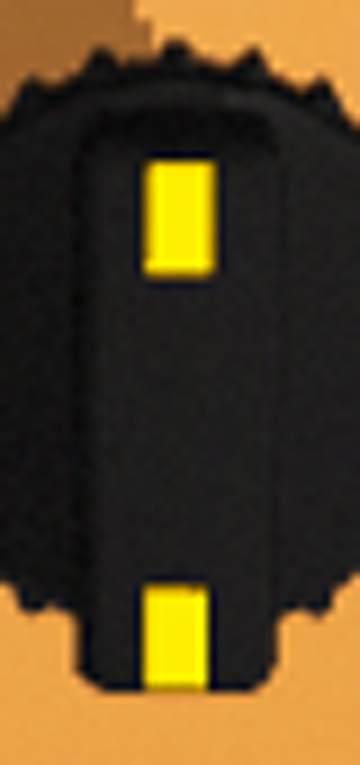

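Emit:
servo_tool(
  plan=[
    [[-0.2, 0.3, 4, -0.1, 0.2, 0], [-0.2, 0.3, 8, -0.1, 0.2, 0], [-0.2, 0.3, 11, -0.1, 0.2, 0], [-0.2, 0.3, 13, -0.1, 0.2, 0], [-0.2, 0.3, 14.3, -0.1, 0.2, 0], [-0.2, 0.3, 15, -0.1, 0.2, 0], [-0.2, 0.3, 15, -0.1, 0.2, 0], [-0.2, 0.3, 15, -0.1, 0.2, 0], [-0.2, 0.3, 15, -0.1, 0.2, 0]],
  ],
  claw=4.5,
)

```text
time: 9.97
tool_pos: [0.6279, 0.171, 0.0548]
tcp_rot: [-0.874, 3.013, 0.0]
wrist_force: [1.1, -0.2, 0.5]
width: 0.523
```

```bash
python3 - <<'E'
from h import *
goal([.6262,.1708,.051],122.2);snap('wrist','w8')
E
```

```text
pos [0.6279 0.171  0.0548] shift cm [0.16 0.08 0.38] turn deg [-0.06  0.26  0.17] ydir 122.37 t 9.9667
```

View pics/w8.png

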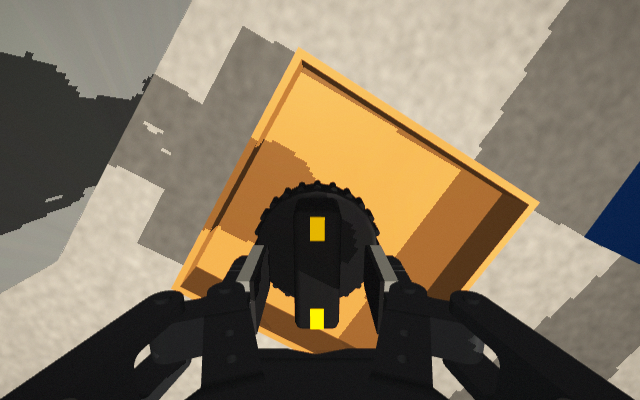

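Emit:
servo_tool(
  plan=[
    [[0.2, 0.1, 0.3, 0, 0.2, 0.2], [0.3, 0.1, 0.5, 0, 0.3, 0.2], [0.3, 0.1, 0.5, 0, 0.3, 0.2], [0.3, 0.1, 0.5, 0, 0.3, 0.2]],
  ],
)

```text
time: 10.35
tool_pos: [0.6247, 0.1703, 0.0499]
tcp_rot: [0.871, -3.018, 0.002]
wrist_force: [-0.0, -0.2, -0.5]
width: 0.531
```

```bash
python3 - <<'E'
from h import *
goal([.6262,.1708,.051],122.2);print(bot.read_state()['wrist_force'])
E
```

```text
pos [0.6247 0.1703 0.0499] shift cm [-0.15 -0.04 -0.11] turn deg [-0.07 -0.04 -0.02] ydir 122.18 t 10.35
[-0.00248028 -0.20049648 -0.53838946]
```

Emit:
servo_tool(
  plan=[
    [[-0.1, 0, -0.1, 0, 0, 0], [-0.1, 0, -0.1, 0, 0, 0], [-0.1, 0, -0.1, 0, 0, 0], [-0.1, 0, -0.1, 0, 0, 0], [-0.1, 0, -0.1, 0, 0, 0], [-0.1, 0, -0.1, 0, 0, 0], [-0.1, 0, -0.1, 0, 0, 0]],
  ],
  claw=0,
  grip_force=80,
)

```text
time: 10.93
tool_pos: [0.626, 0.1709, 0.0514]
tcp_rot: [-0.87, 3.018, -0.002]
wrist_force: [-0.3, -0.1, 3.2]
width: 0.213
```

```bash
python3 - <<'E'
from h import *
goal([.6262,.1708,.051],122.2);st()
E
```

```text
pos [0.626  0.1709 0.0514] shift cm [-0.01 -0.02  0.04] turn deg [-0.08  0.01 -0.02] ydir 122.18 t 10.9333
{'time': 10.9333, 'q': [0.2289, 0.375, 1.8137, -0.0016, 0.9522, -1.9026], 'joint_vel': [0.0005, 0.0007, -0.0003, -0.0005, -0.0001, -0.0001], 'joint_torque': [0.0689, -49.9188, -29.7015, -0.0119, 0.0811, -0.0007], 'tool_pos': [0.626, 0.1709, 0.0514], 'tcp_rot': [-0.8704, 3.018, -0.0021], 'wrist_force': [-0.2984, -0.0783, 3.2285], 'torque': [-0.0051, -0.041, -0.0283], 'width': 0.2127}
```

Emit:
servo_tool(
  plan=[
    [[0, 0, -1, 0, 0, 0], [0, 0, -2.5, 0, 0, 0], [0, 0, -5, 0, 0, 0], [0, 0, -8.5, 0, 0, 0], [0, 0, -12.5, 0, 0, 0], [0, 0, -16.5, 0, 0, 0], [0, 0, -20, 0, 0, 0], [0, 0, -22, 0, 0, 0], [0, 0, -23, 0, 0, 0], [0, 0, -23, 0, 0, 0], [0, 0, -23, 0, 0, 0], [0, 0, -23, 0, 0, 0]],
  ],
)

```text
time: 11.93
tool_pos: [0.6242, 0.1708, 0.278]
tcp_rot: [0.869, -3.014, 0.002]
wrist_force: [0.1, 0.4, -2.6]
width: 0.218
```

```bash
python3 - <<'E'
from h import *
snap('wrist','w9');goal([.6045,-.0186,.27],98.4);crop('w9',250,150,390,340,3,'w9c');s=st()
E
```

```text
pos [0.6241 0.1708 0.2778] shift cm [ 11.74 -14.99   0.83] turn deg [-0.04 -0.3  23.78] ydir 122.18 t 11.9833
{'time': 11.9833, 'q': [0.2294, 0.1908, 1.6075, -0.0013, 1.3485, -1.9028], 'joint_vel': [-0.0012, 0.0031, -0.0029, 0.0004, 0.0002, 0.0001], 'joint_torque': [0.0105, -51.1011, -39.818, -0.0095, 0.0035, -0.0], 'tool_pos': [0.6241, 0.1708, 0.2778], 'tcp_rot': [0.8692, -3.0135, 0.0016], 'wrist_force': [-0.0857, -0.1804, -2.4411], 'torque': [0.0095, 0.0214, -0.0147], 'width': 0.2149}
```

View pics/w9c.png

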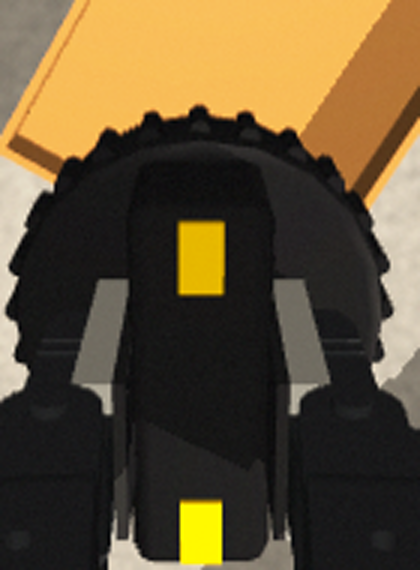

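```bash
python3 - <<'E'
from h import *
E_,Q,k=load('w9')
s=bot.read_state();Rt=R.from_rotvec(s['tcp_rot']).as_matrix();tp=np.array(s['tool_pos'])
# all points in tool coordinates
for lab,pts in(('bar top ends',[(.028,0,-.0226),(-.028,0,-.0226)]),('bar base end',[(.028,0,.0034)]),('bar side top',[(0,.01,-.0226),(0,-.01,-.0226)]),('body far edge top',[(.031,0,.0034)]),('body sides mid',[(0,.031,.0034),(0,-.031,.0034)])):
  for p in pts: print(lab,p,((proj('w9',tp+Rt@np.array(p))-[250,150])*3).round(1))
T=viewer.read_camera('wrist')['T_tool_cam'];print(np.array(T).round(4))
E
```

```text
bar top ends (0.028, 0, -0.0226) [199.4 203.5]
bar top ends (-0.028, 0, -0.0226) [199.7 564.8]
bar base end (0.028, 0, 0.0034) [199.2 152.6]
bar side top (0, 0.01, -0.0226) [271.1 394.2]
bar side top (0, -0.01, -0.0226) [127.9 394.4]
body far edge top (0.031, 0, 0.0034) [199.2 134.1]
body sides mid (0, 0.031, 0.0034) [386.5 315.7]
body sides mid (0, -0.031, 0.0034) [ 12.2 316.1]
[[-8.000e-04 -9.631e-01 -2.691e-01  6.720e-02]
 [ 1.000e+00 -1.000e-03  9.000e-04 -1.000e-04]
 [-1.100e-03 -2.691e-01  9.631e-01 -1.433e-01]
 [ 0.000e+00  0.000e+00  0.000e+00  1.000e+00]]
```

Emit:
servo_tool(
  plan=[
    [[0, 0, 0, 0, 0, 3], [2.5, -3, 0, 0, 0, 9], [5, -6, 0, 0, 0, 15], [7.5, -9, 0, 0, 0, 20], [9.5, -12, 0, 0, -0.2, 23.8], [11.5, -14.5, 0, 0, -0.3, 23.8], [11.8, -15, 0.5, 0, -0.3, 23.8], [11.8, -15, 1, 0, -0.3, 23.8], [11.8, -15, 1, 0, -0.3, 23.8], [11.8, -15, 1, 0, -0.3, 23.8], [11.8, -15, 1, 0, -0.3, 23.8], [11.8, -15, 1, 0, -0.3, 23.8]],
  ],
)

```text
time: 13.03
tool_pos: [0.6044, -0.0176, 0.2683]
tcp_rot: [-0.232, 3.133, -0.0]
wrist_force: [-0.1, 0.1, -2.5]
width: 0.214
```

```bash
python3 - <<'E'
from h import *
goal([.6041,-.0189,.24],98.4);snap('scene','s2');crop('s2',220,130,340,250,6,'s2c');snap('wrist','w10')
E
```

```text
pos [ 0.6044 -0.0176  0.2683] shift cm [ 0.05 -0.13  2.83] turn deg [-0.02  0.01  0.09] ydir 98.49 t 13.0333
```

View pics/s2c.png

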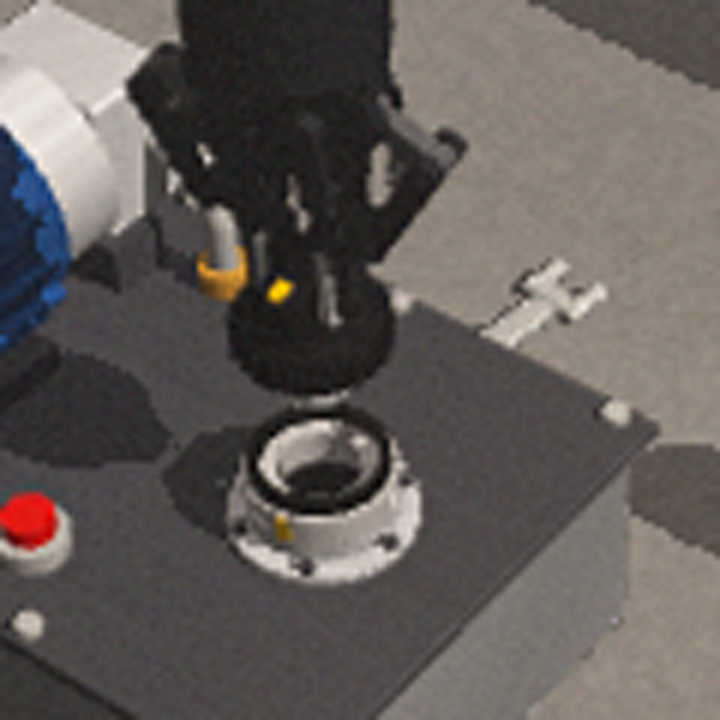

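View pics/w10.png

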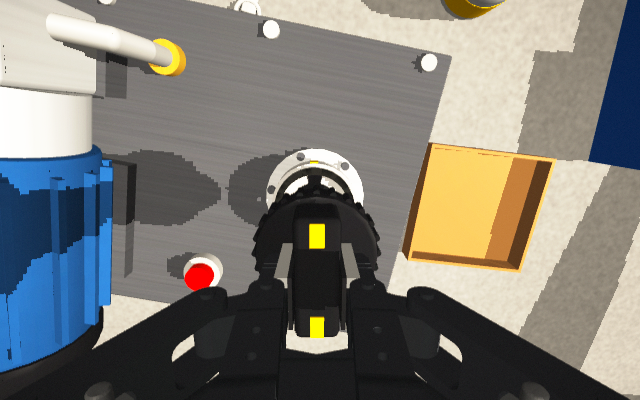

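```bash
python3 - <<'E'
from h import *
f=lambda p:(proj('s2',p)-[220,130])*6
print(f([.6045,-.0186,.179]),f([.604,-.0175,.265]),f([.604,-.0175,.245]))
print((proj('s2',[.6055,-.0186,.179])-proj('s2',[.6045,-.0186,.179]))*6,(proj('s2',[.6045,-.0176,.179])-proj('s2',[.6045,-.0186,.179]))*6)
crop('s2',250,180,300,230,14,'s2d')
E
```

```text
[317.43291017 459.69648691] [307.76700757 306.02916496] [310.80706807 343.34392312]
[-1.48779334  1.44856692] [1.94488508 0.98192788]
```

View pics/s2d.png

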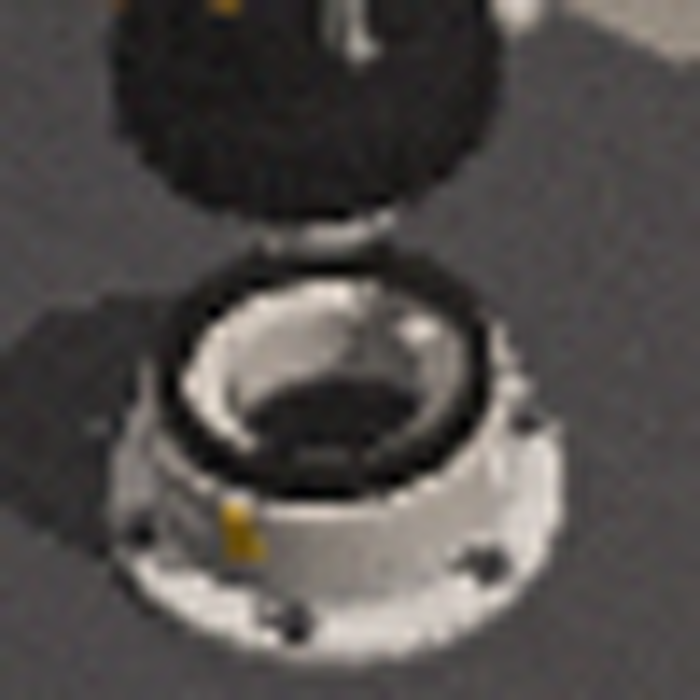

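Emit:
servo_tool(
  plan=[
    [[0.1, -0.15, 1, 0, 0, 0], [0.1, -0.15, 2.5, 0, 0, 0], [0.1, -0.15, 3.5, 0, 0, 0], [0.1, -0.15, 4.2, 0, 0, 0], [0.1, -0.15, 4.8, 0, 0, 0], [0.1, -0.15, 5, 0, 0, 0], [0.1, -0.15, 5, 0, 0, 0], [0.1, -0.15, 5, 0, 0, 0]],
  ],
)

```text
time: 13.8
tool_pos: [0.604, -0.0196, 0.219]
tcp_rot: [-0.232, 3.132, -0.001]
wrist_force: [-0.4, 0.4, -2.5]
width: 0.221
```

```bash
python3 - <<'E'
from h import *
goal([.6041,-.0189,.2125],98.4);s=bot.read_state();print(s['wrist_force'],s['torque'])
snap('scene','s3');crop('s3',230,150,310,230,9,'s3c')
E
```

```text
pos [ 0.604  -0.0196  0.219 ] shift cm [-0.01  0.07  0.65] turn deg [-0.04  0.07  0.07] ydir 98.47 t 13.8
[-0.41306323  0.37144299 -2.53604277] [ 0.00213386  0.01363492 -0.02763327]
```

View pics/s3c.png

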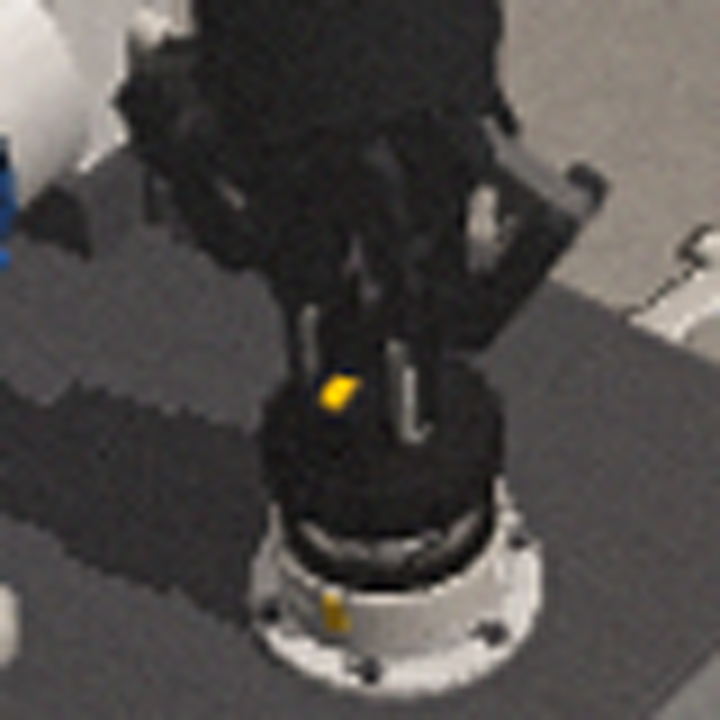

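Emit:
servo_tool(
  plan=[
    [[0, 0.05, 0.2, 0, 0, 0], [0, 0.07, 0.4, 0, 0, 0], [0, 0.07, 0.6, 0, 0, 0], [0, 0.07, 0.7, 0, 0, 0], [0, 0.07, 0.7, 0, 0, 0]],
  ],
)

```text
time: 14.27
tool_pos: [0.6039, -0.0189, 0.2119]
tcp_rot: [-0.232, 3.132, -0.001]
wrist_force: [-0.8, 0.3, -2.6]
width: 0.22
```

```bash
python3 - <<'E'
from h import *
goal([.6041,-.0189,.205],98.4);s=bot.read_state();print(s['wrist_force'],s['torque'])
E
```

```text
pos [ 0.6039 -0.0189  0.2119] shift cm [-0.02 -0.    0.69] turn deg [-0.04  0.06  0.07] ydir 98.47 t 14.2667
[-0.82000597  0.30704382 -2.64855577] [-0.07640153  0.03333572  0.02924803]
```

Still free; the lugs are about to reach the ring.

Emit:
servo_tool(
  plan=[
    [[0, 0, 0.15, 0, 0, 0], [0, 0, 0.3, 0, 0, 0], [0, 0, 0.4, 0, 0, 0], [0, 0, 0.4, 0, 0, 0]],
  ],
)

```text
time: 14.6
tool_pos: [0.6037, -0.019, 0.2075]
tcp_rot: [-0.232, 3.132, -0.001]
wrist_force: [-0.4, -0.2, -3.0]
width: 0.219
```

```bash
python3 - <<'E'
from h import *
goal([.6041,-.0189,.205],98.4);s=bot.read_state();print(s['wrist_force'],s['torque'])
E
```

```text
pos [ 0.6037 -0.019   0.2075] shift cm [-0.04 -0.    0.25] turn deg [-0.04  0.03  0.07] ydir 98.47 t 14.6
[-0.41420592 -0.20384514 -2.97412654] [-0.02595358  0.01596826  0.12709966]
```

Emit:
servo_tool(
  plan=[
    [[0, 0, 0.15, 0, 0, 0], [0, 0, 0.3, 0, 0, 0], [0, 0, 0.4, 0, 0, 0], [0, 0, 0.4, 0, 0, 0]],
  ],
)

```text
time: 14.93
tool_pos: [0.604, -0.019, 0.2045]
tcp_rot: [-0.232, 3.131, -0.001]
wrist_force: [-2.2, -0.7, 3.5]
width: 0.214
```

```bash
python3 - <<'E'
from h import *
goal([.6041,-.0189,.2],98.4);s=bot.read_state();print(s['wrist_force'],s['torque'])
E
```

```text
pos [ 0.604  -0.019   0.2045] shift cm [-0.01  0.01  0.45] turn deg [-0.05  0.09  0.07] ydir 98.47 t 14.9333
[-2.15827945 -0.69729575  3.47737064] [ 0.09055051  0.34175258 -0.01858009]
```

Emit:
servo_tool(
  plan=[
    [[0.05, 0, 0.1, 0, 0, 0], [0.05, 0, 0.2, 0, 0, 0], [0.05, 0, 0.3, 0, 0, 0], [0.05, 0, 0.3, 0, 0, 0]],
  ],
)

```text
time: 15.27
tool_pos: [0.604, -0.0191, 0.2027]
tcp_rot: [-0.232, 3.13, -0.001]
wrist_force: [-2.2, 0.0, 8.0]
width: 0.217
```

```bash
python3 - <<'E'
from h import *
goal([.6041,-.0189,.2],98.4);s=bot.read_state();print(s['wrist_force'],s['torque'],s['joint_torque'])
snap('scene','s4');crop('s4',230,150,310,230,9,'s4c')
E
```

```text
pos [ 0.604  -0.0191  0.2027] shift cm [-0.01  0.02  0.27] turn deg [-0.06  0.17  0.07] ydir 98.47 t 15.2667
[-2.24821146  0.02090564  8.03537529] [0.26170042 0.52152731 0.09676422] [ 5.18078799e-02 -3.99883854e+01 -3.33372259e+01 -1.15749054e-01
 -9.84291919e-01  3.49546387e-02]
```

View pics/s4c.png

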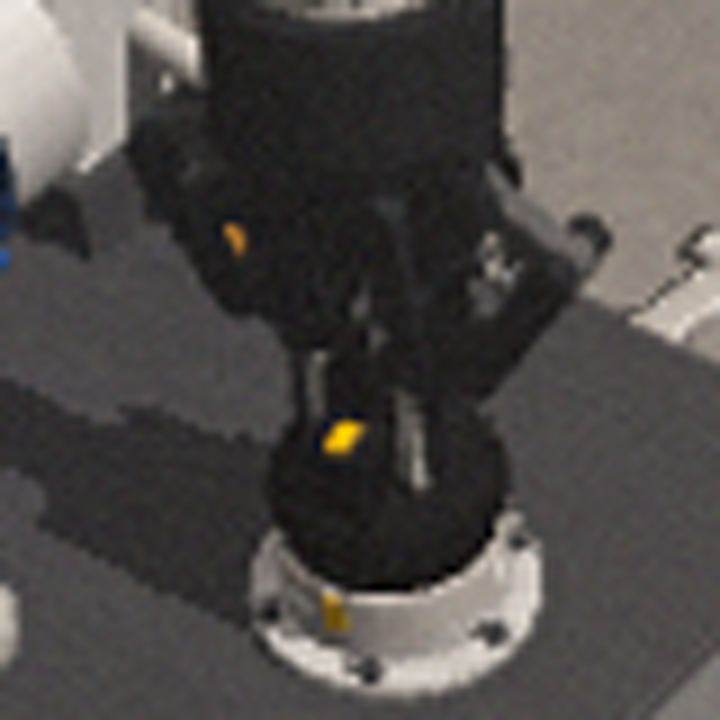

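Emit:
servo_tool(
  plan=[
    [[0.05, 0, 0.15, 0, 0, 0], [0.05, 0, 0.25, 0, 0.1, 0], [0.05, 0, 0.32, 0, 0.1, 0], [0.05, 0, 0.32, 0, 0.1, 0]],
  ],
)

```text
time: 15.65
tool_pos: [0.6041, -0.0191, 0.2014]
tcp_rot: [-0.232, 3.13, -0.002]
wrist_force: [-3.9, 0.6, 10.2]
width: 0.22
```

```bash
python3 - <<'E'
from h import *
goal([.6041,-.0189,.2],98.4);s=bot.read_state();print(s['wrist_force'],s['torque'])
E
```

```text
pos [ 0.6041 -0.0191  0.2014] shift cm [-0.01  0.02  0.14] turn deg [-0.07  0.18  0.07] ydir 98.47 t 15.65
[-3.91042249  0.62043234 10.224334  ] [0.29322264 0.72024573 0.06283452]
```

Emit:
servo_tool(
  plan=[
    [[0.1, 0, 0.3, 0, 0.1, 0], [0.15, 0, 0.4, 0, 0.1, 0], [0.15, 0, 0.41, 0, 0.1, 0], [0.15, 0, 0.41, 0, 0.1, 0]],
  ],
)

```text
time: 15.98
tool_pos: [0.604, -0.0191, 0.2003]
tcp_rot: [-0.231, 3.128, -0.002]
wrist_force: [-2.6, 0.7, 13.2]
width: 0.213
```

```bash
python3 - <<'E'
from h import *
goal([.6041,-.0189,.2],98.4);s=bot.read_state();print(s['wrist_force'],s['torque'])
E
```

```text
pos [ 0.604  -0.0191  0.2003] shift cm [-0.02  0.01  0.03] turn deg [-0.09  0.31  0.06] ydir 98.46 t 15.9833
[-2.59571414  0.68402358 13.19546652] [0.38976568 0.67658919 0.0399785 ]
```

Emit:
servo_tool(
  plan=[
    [[0.1, 0, 0.3, 0, 0.1, 2], [0.1, 0, 0.3, 0, 0.2, 5], [0.1, 0, 0.3, 0, 0.2, 8], [0.1, 0, 0.3, 0, 0.2, 11], [0.1, 0, 0.3, 0, 0.2, 14], [0.1, 0, 0.3, 0, 0.2, 16], [0.1, 0, 0.3, 0, 0.2, 16]],
  ],
)

```text
time: 16.57
tool_pos: [0.6052, -0.0194, 0.2006]
tcp_rot: [0.208, 3.127, -0.001]
wrist_force: [-1.3, -0.2, 10.8]
width: 0.216
```

```bash
python3 - <<'E'
from h import *
goal([.604,-.0191,.2],23.4);s=bot.read_state();print(s['wrist_force'],s['torque'])
E
```

```text
pos [ 0.6052 -0.0194  0.2006] shift cm [0.12 0.01 0.06] turn deg [ 0.23  0.42 58.97] ydir 82.38 t 16.5667
[-1.25806511 -0.24612112 10.82879324] [ 0.17234366  0.35716639 -0.00699039]
```

Emit:
servo_tool(
  plan=[
    [[0.15, 0, 0.38, 0.1, 0.2, 2], [0.15, 0, 0.38, 0.1, 0.3, 5], [0.15, 0, 0.38, 0.1, 0.3, 8], [0.15, 0, 0.38, 0.1, 0.3, 11], [0.15, 0, 0.38, 0.1, 0.3, 14], [0.15, 0, 0.38, 0.1, 0.3, 17], [0.15, 0, 0.38, 0.1, 0.3, 20], [0.15, 0, 0.38, 0.1, 0.3, 20]],
  ],
)

```text
time: 17.23
tool_pos: [0.6056, -0.0195, 0.2001]
tcp_rot: [0.751, 3.042, -0.0]
wrist_force: [-1.7, -0.5, 12.2]
width: 0.214
```

```bash
python3 - <<'E'
from h import *
goal([.604,-.0191,.2],23.4);s=bot.read_state();print(s['wrist_force'],s['torque'])
snap('wrist','w11')
E
```

```text
pos [ 0.6056 -0.0195  0.2001] shift cm [ 0.16 -0.04  0.01] turn deg [ 0.25  0.39 38.86] ydir 62.26 t 17.2333
[-1.68072803 -0.49215267 12.24464651] [ 0.07505017  0.48978389 -0.00948984]
```

View pics/w11.png

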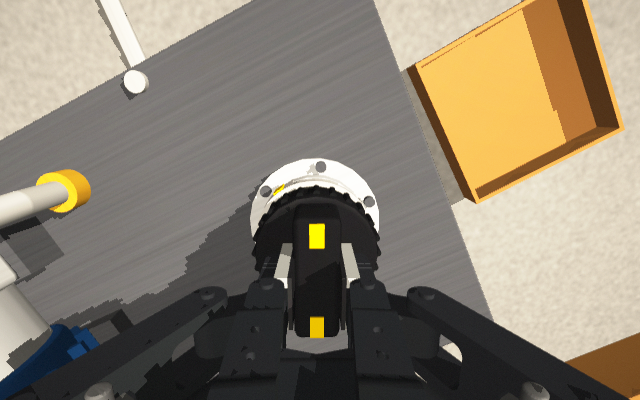

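Emit:
servo_tool(
  plan=[
    [[0.1, 0, 0.38, 0.1, 0.2, 2], [0.1, 0, 0.38, 0.1, 0.3, 5], [0.1, 0, 0.38, 0.1, 0.3, 8], [0.1, 0, 0.38, 0.1, 0.3, 11], [0.1, 0, 0.38, 0.1, 0.3, 14], [0.1, 0, 0.38, 0.1, 0.3, 17], [0.1, 0, 0.38, 0.1, 0.3, 20], [0.1, 0, 0.38, 0.1, 0.3, 23], [0.1, 0, 0.38, 0.1, 0.3, 26], [0.1, 0, 0.38, 0.1, 0.3, 29], [0.1, 0, 0.38, 0.1, 0.3, 32], [0.1, 0, 0.38, 0.1, 0.3, 34], [0.1, 0, 0.38, 0.1, 0.3, 34]],
  ],
)

```text
time: 18.37
tool_pos: [0.6054, -0.0197, 0.1995]
tcp_rot: [1.609, 2.693, 0.003]
wrist_force: [-6.1, -2.0, 13.4]
width: 0.22
```

```bash
python3 - <<'E'
from h import *
goal([.604,-.0191,.2],23.4);s=bot.read_state();print(s['wrist_force'],s['torque'])
E
```

```text
pos [ 0.6054 -0.0197  0.1995] shift cm [ 0.12 -0.09 -0.05] turn deg [0.25 0.17 4.88] ydir 28.28 t 18.3667
[-6.09547034 -1.95482049 13.44642652] [-0.11312282  1.05082092  0.00865556]
```

Emit:
servo_tool(
  plan=[
    [[0.07, -0.12, 0.3, 0.1, 0.1, 1.5], [0.07, -0.12, 0.3, 0.1, 0.1, 3], [0.07, -0.12, 0.3, 0.1, 0.1, 4.5], [0.07, -0.12, 0.3, 0.1, 0.1, 5], [0.07, -0.12, 0.3, 0.1, 0.1, 5]],
  ],
)

```text
time: 18.78
tool_pos: [0.6048, -0.02, 0.1996]
tcp_rot: [1.724, 2.62, 0.004]
wrist_force: [-4.3, -0.2, 13.6]
width: 0.215
```

```bash
python3 - <<'E'
from h import *
goal([.604,-.0191,.2],23.4);s=bot.read_state();print(s['wrist_force'],s['torque'])
E
```

```text
pos [ 0.6048 -0.02    0.1996] shift cm [ 0.12 -0.04 -0.04] turn deg [ 0.28  0.19 -0.09] ydir 23.31 t 18.7833
[-4.2754554  -0.19554692 13.56149084] [-0.06473933  0.91557049  0.28013854]
```

Emit:
servo_tool(
  plan=[
    [[0.03, -0.05, 0.3, 0.1, 0.1, 0.7], [0.03, -0.05, 0.3, 0.1, 0.1, 1.4], [0.03, -0.05, 0.3, 0.1, 0.1, 1.4]],
  ],
)

```text
time: 19.03
tool_pos: [0.6045, -0.0202, 0.1996]
tcp_rot: [1.756, 2.6, 0.003]
wrist_force: [-5.5, -0.6, 13.5]
width: 0.214
```

```bash
python3 - <<'E'
from h import *
goal([.604,-.0191,.2],23.4);s=bot.read_state();print(s['wrist_force'],s['torque'])
E
```

```text
pos [ 0.6045 -0.0202  0.1996] shift cm [ 0.12 -0.01 -0.05] turn deg [ 0.25  0.16 -1.46] ydir 21.94 t 19.0333
[-5.53920619 -0.55369154 13.47136975] [0.04162353 1.16131209 0.28937877]
```

Emit:
servo_tool(
  plan=[
    [[0.03, -0.05, 0.3, 0.1, 0.1, 0.7], [0.03, -0.05, 0.3, 0.1, 0.1, 1.4], [0.03, -0.05, 0.3, 0.1, 0.1, 1.4]],
  ],
)

```text
time: 19.28
tool_pos: [0.6042, -0.0202, 0.1995]
tcp_rot: [1.787, 2.579, 0.003]
wrist_force: [-6.3, 0.6, 13.8]
width: 0.22
```

```bash
python3 - <<'E'
from h import *
goal([.604,-.0191,.2],23.4);s=bot.read_state();print(s['wrist_force'],s['torque'])
E
```

```text
pos [ 0.6042 -0.0202  0.1995] shift cm [ 0.11  0.02 -0.05] turn deg [ 0.21  0.13 -2.82] ydir 20.58 t 19.2833
[-6.27658605  0.59550949 13.7909829 ] [0.01927224 1.17278681 0.44436763]
```

Emit:
servo_tool(
  plan=[
    [[0.05, -0.05, 0.3, 0.1, 0.1, -1], [0.05, -0.05, 0.3, 0.1, 0.1, -2], [0.05, -0.05, 0.3, 0.1, 0.1, -2]],
  ],
)

```text
time: 19.53
tool_pos: [0.6042, -0.0201, 0.1996]
tcp_rot: [1.741, 2.611, 0.004]
wrist_force: [-5.4, -0.1, 13.8]
width: 0.222
```

```bash
python3 - <<'E'
from h import *
goal([.604,-.0191,.2],23.4);s=bot.read_state();print(s['wrist_force'],s['torque'])
snap('wrist','w12');crop('w12',220,130,420,350,2.7,'w12c')
E
```

```text
pos [ 0.6042 -0.0201  0.1996] shift cm [ 0.11  0.02 -0.04] turn deg [ 0.24  0.11 -0.79] ydir 22.61 t 19.5333
[-5.41600348 -0.06010795 13.80115968] [ 0.00662958  0.9927742  -0.06324594]
```

View pics/w12c.png

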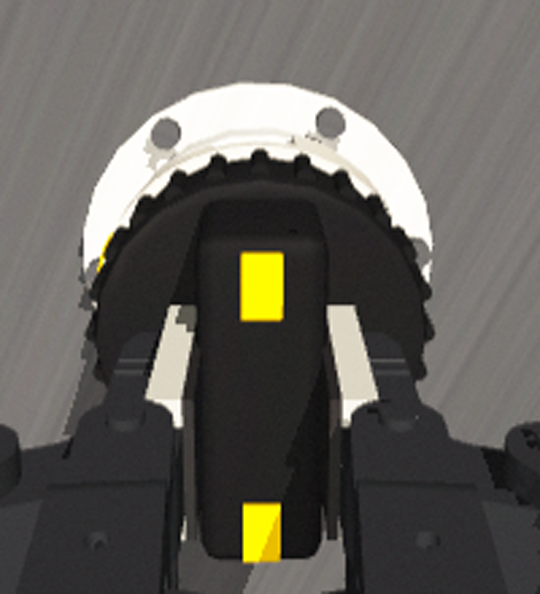

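Emit:
servo_tool(
  plan=[
    [[0.05, -0.02, 0.2, 0.1, 0.1, 0], [0.05, -0.02, 0.1, 0.1, 0.1, 0], [0.05, -0.02, 0, 0.1, 0.1, 0], [0.05, -0.02, -0.1, 0.1, 0.1, 0], [0.05, -0.02, -0.2, 0.1, 0.1, 0], [0.05, -0.02, -0.2, 0.1, 0.1, 0]],
  ],
)

```text
time: 20.08
tool_pos: [0.6042, -0.0201, 0.2029]
tcp_rot: [1.742, 2.611, 0.003]
wrist_force: [-2.3, -0.8, 7.1]
width: 0.215
```

```bash
python3 - <<'E'
from h import *
goal([.604,-.0191,.2],23.4);s=bot.read_state();print(s['wrist_force'],s['torque'])
E
```

```text
pos [ 0.6042 -0.0201  0.2029] shift cm [0.1  0.02 0.29] turn deg [ 0.2   0.08 -0.82] ydir 22.58 t 20.0833
[-2.32574047 -0.84586709  7.07576016] [-0.14384942  0.45441328  0.01002457]
```

Emit:
servo_tool(
  plan=[
    [[0.03, 0, -0.05, 0.1, 0.1, 0], [0.03, 0, -0.1, 0.1, 0.1, 0], [0.03, 0, -0.1, 0.1, 0.1, 0]],
  ],
)

```text
time: 20.33
tool_pos: [0.6042, -0.0201, 0.2034]
tcp_rot: [1.743, 2.612, 0.002]
wrist_force: [-0.1, -0.8, -0.8]
width: 0.217
```

```bash
python3 - <<'E'
from h import *
goal([.604,-.0191,.2],23.4);s=bot.read_state();print(s['wrist_force'],s['torque'])
E
```

```text
pos [ 0.6042 -0.0201  0.2034] shift cm [0.1  0.02 0.34] turn deg [ 0.1   0.01 -0.82] ydir 22.58 t 20.3333
[-0.05599997 -0.83547702 -0.82569569] [-0.211265   -0.12696272 -0.06665311]
```

Emit:
servo_tool(
  plan=[
    [[0, 0, 0, 0, 0, 0], [0, 0, 0, 0, 0, 0], [0, 0, 0, 0, 0, 0], [0, 0, 0, 0, 0, 0], [0, 0, 0, 0, 0, 0], [0, 0, 0, 0, 0, 0]],
  ],
  claw=4.5,
)

```text
time: 20.83
tool_pos: [0.6042, -0.02, 0.2035]
tcp_rot: [1.743, 2.612, 0.002]
wrist_force: [0.4, 0.6, -0.4]
width: 0.526
```

Emit:
servo_tool(
  plan=[
    [[0, 0, -1, 0, 0, 0], [0, 0, -3, 0, 0, 0], [0, 0, -6, 0, 0, 0], [0, 0, -10, 0, 0, 0], [0, 0, -14, 0, 0, 0], [0, 0, -14, 0, 0, 0], [0, 0, -14, 0, 0, 0], [0, 0, -14, 0, 0, 0]],
  ],
)

```text
time: 21.5
tool_pos: [0.6041, -0.0201, 0.3443]
tcp_rot: [1.742, 2.612, 0.003]
wrist_force: [-0.4, -0.3, -0.7]
width: 0.522
```

```bash
python3 - <<'E'
from h import *
s=st();snap('wrist','w13');snap('scene','s5');snap('top','top2');crop('s5',225,165,325,245,7,'s5c');crop('w13',240,100,400,260,4,'w13c')
E
```

```text
{'time': 21.5, 'q': [-0.0749, 0.0801, 1.6124, 0.0007, 1.446, -0.4691], 'joint_vel': [-0.0001, 0.0224, 0.0484, 0.0015, -0.0014, -0.0011], 'joint_torque': [0.0116, -44.7897, -40.1082, 0.0046, -0.0451, 0.0], 'tool_pos': [0.6041, -0.0201, 0.3443], 'tcp_rot': [1.7422, 2.6115, 0.0033], 'wrist_force': [-0.4402, -0.295, -0.7453], 'torque': [-0.0124, 0.0246, -0.0115], 'width': 0.5218}
```

View pics/w13c.png

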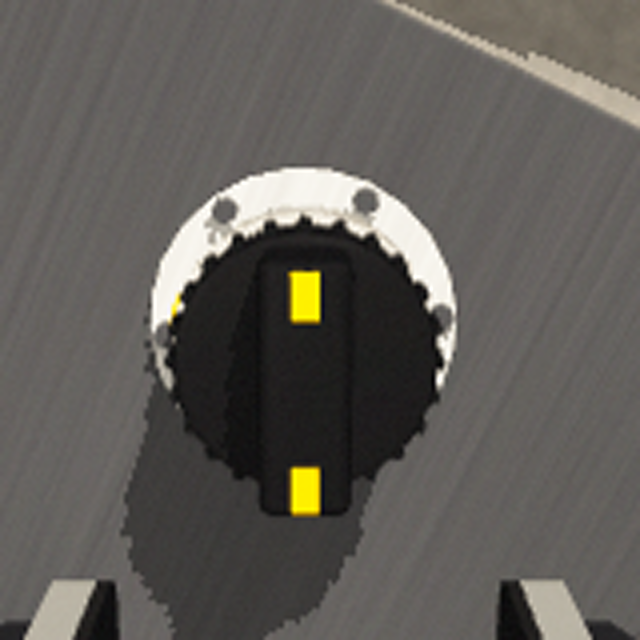

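View pics/s5c.png

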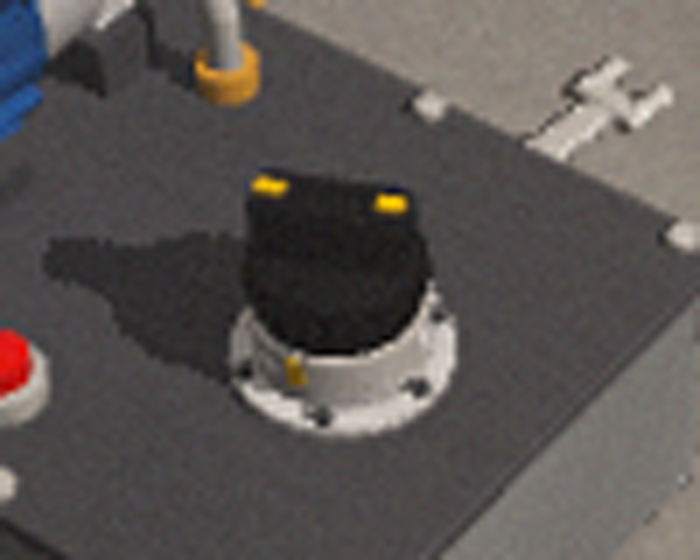

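View pics/top2.png

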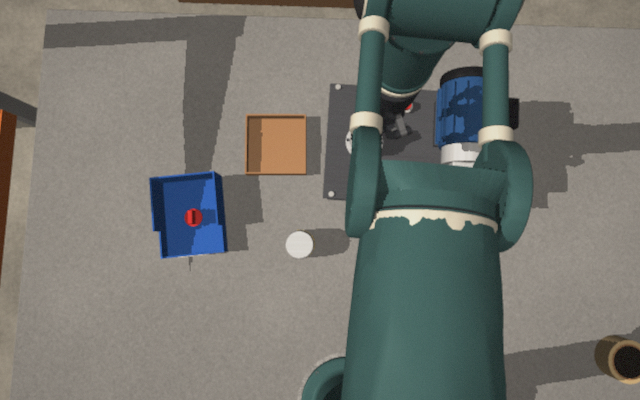

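```bash
python3 - <<'E'
from h import *
a=np.radians(-67.4);d=np.array([np.cos(a),np.sin(a),0])
for z in(.2235,.226,.2285):
  print(z,[((proj('s5',np.array([.6042,-.0196,z])+t*d)-[225,165])*7).round(1).tolist() for t in(.024,-.024)])
from workcell import finish_job
print(finish_job())
E
```

```text
0.2235 [[258.2, 189.3], [394.3, 208.9]]
0.226 [[257.7, 184.0], [394.0, 203.7]]
0.2285 [[257.1, 178.8], [393.6, 198.5]]
the job is handed in; nothing more can be done
None
```

The plug is in the blue bin and the breather cap is locked on the neck. I handed the job in at about 21.6 s of the 72 s allowed, with the gripper open and clear above the cap.

- **Plug:** I pulled it straight out and set it down in the bin. The last overhead picture still shows it there.
- **Insertion:** The lugs went into the notches with no catch. The cap then pressed into the seal at about the expected stiffness, to about 16 N.
- **Turn:** I turned it clockwise until resistance began to build (0.44 N m, most likely the stop), then backed off 2 degrees. Its final position is about 76 degrees from the notches, against 75 for the pockets. The notch angle comes from the pictures and is good to a degree or two.
- **Lock:** When I let it rise, it came up about 3.5 mm. The load then fell from 7 N to about zero within 0.5 mm, as if the lugs had seated in the pockets.
- **After release:** The bar had not turned. The mark heights in the scene picture agree with the locked height, and one mark sat about 2 mm to the side of its predicted place.
- **Other checks:**
  - While pressed down, the cap pushed sideways against the neck with up to about 6 N.
  - Nothing other than the plug and cap was touched, as far as I could tell. The last overhead picture shows the tin, bin and carton in place. The arm hides the adapter there and part of the spanner, so I did not re-check those.

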